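# Uncover the power supply and hold the contact thermometer on its heat sink

## Task

Lift the clear safety cover off the power supply, hang it astride the bar of the hanging rail, set down without dropping it, and let it go. Then draw the contact thermometer out of its leaning rest and hold it upright with its tip on the round label on the heat sink, pressing lightly so that the spring tip is pushed in about half way. Finish while still holding it there, and leave the other things on the bench where they are.

Things in the scene. Friction and masses are not known exactly. Their poses are not given: they have to be found in the camera images.
- unit: power supply under test, fixed: aluminium base plate 132 mm (its x) by 80 mm (y), orange-brown board, capacitors up to 41 mm high, transformer, finned aluminium heat sink. The heat sink's flat level top, 70 (x) by 36 mm (y), centred 22 mm in +x and 10 mm in +y of the origin, is 48 mm above the bench, the highest part. Origin: centre of the underside.
- spot (a point): the centre of the round white measuring label, 14 mm across with a small black ring, stuck on the flat top of the heat sink, at the level of that surface (48 mm above the bench). It is somewhere along the heat sink.
- cover: loose safety cover (0.26 to 0.4 kg) standing over the unit: clear 3 mm sheet folded like a small roof with two side walls, open at both ends and below; 150 mm long (x), 116 mm wide (y), walls 68 mm high, roof rising to a ridge along x, 92 mm outside. Origin: centre of the underside, at its feet. To hang, it goes down over the bar, its x along the bar, until the inside of the ridge rests on it.
- ridge (a point): point inside the cover under the middle of its ridge, 89 mm above its feet, where the bar is to bear
- rail: hanging rail, fixed, on the left or right of the unit: level round steel bar 16 mm thick along its x, top 150 mm above the bench, 280 mm free between two aluminium posts 20 mm square and 157 mm high, 150 mm either side of the middle, on foot plates 50 (x) by 110 mm (y), 8 mm thick. Origin: on the bench, under the middle of the bar.
- rail_top (a point): the middle of the bar, on its upper side, 150 mm above the bench; x along the bar
- stand: the thermometer's rest, fixed, on the other side of the unit from the rail: dark base plate 120 (x) by 84 mm (y) and a black square sleeve leaning 25 degrees from upright towards its own -x. The sleeve's mouth, 20.4 mm square inside, 26.4 mm outside, is centred 104 mm above the origin, which lies at bench level.
- probe: contact thermometer (0.12 to 0.2 kg, no cable), 185 mm along its z, which points from tip to handle end. Spring tip, 9 mm disc, at z 0; stem 7 mm thick to z 55; square neck 18 mm thick z 55 to 95, in the rest's sleeve; grey handle z 95 to 185. At the start it leans about 25 degrees and comes out along its own z, by 100 mm. Origin: centre of the tip's end face, spring out.
- probe_point (a point): the centre of the end face of the thermometer's spring tip; it moves with the spring
- probe_tip (a joint): how far the spring tip is pushed into the stem: 0 fully out, 0.010 m fully in, 0.005 half way. The spring gives 0.7 N at first, 2.5 N half way and 4.2 N fully in; after that it is rigid.
- spool: bystander: metal solder spool, 60 mm across, 54 mm high, standing
- flux: bystander: flux bottle, 40 mm across, 95 mm high
- screwdriver: bystander: screwdriver, 150 mm long, lying
- tweezers: bystander: tweezers, 120 mm long, lying
- jar: bystander: small glass jar, 56 mm across, 60 mm high
- cover_grip (a point): centre of the cover's black straight grip, 128 mm above the cover's feet: 100 mm long (along the cover's x), 14 mm wide and 14 mm high, on two pins 43 mm either side of the middle, 29 mm free between grip and ridge
- probe_handle (a point): place to grip the thermometer's handle, on its axis 162 mm from the tip, 23 mm below the handle's end; handle 24 mm (its x) by 30 mm (its y), flat sides, display on its -x side
Mind the look-alikes: they are no part of the job. Leave any green or red look-alike of the stand alone. What is shaped like the cover but blue is not meant.

How it is judged:
On the way, in this order (a step that is already met when the one before it is completed fails the run):
1. the cover hangs astride the bar, let go and at rest, the thermometer still in its rest (contact force between cover and rail above 1 N and contact force between the arm and cover below 0.1 N and linear speed of cover below 0.05 m/s and z of ridge in the frame of rail_top between -0.02 and 0.02 m and horizontal distance between ridge and rail_top below 0.06 m and angle between cover's own z axis and vertical below 0.35 rad and distance between probe and stand below 0.07 m), for 0.2 s.
2. the thermometer is in the gripper and drawn out of its rest (contact force between the fingers and probe above 2 N and contact force between probe and stand below 0.05 N and distance between probe and stand above 0.12 m), for 0.1 s.
At the end, for the whole second after the job is handed in: Thermometer in the gripper, still, within 8 degrees of upright, its tip on the label (7 mm from centre), spring in by 2 to 8 of 10 mm, 0.5 to 6 N on the unit. Cover hanging untouched and still on the bar: ridge within 20 mm of its top in height, 60 mm of its middle, tilt under 20 degrees (contact force between the fingers and probe above 2 N and angle between probe's own z axis and vertical below 0.14 rad and distance between probe_point and spot below 0.007 m and value of joint probe_tip between 0.002 and 0.008 m and contact force between probe and unit between 0.5 and 6 N and linear speed of probe below 0.02 m/s and contact force between cover and rail above 1 N and contact force between the arm and cover below 0.1 N and linear speed of cover below 0.05 m/s and z of ridge in the frame of rail_top between -0.02 and 0.02 m and horizontal distance between ridge and rail_top below 0.06 m and angle between cover's own z axis and vertical below 0.35 rad); the arm keeps its last pose, push and grip.
It fails at once if the cover is dropped: moves faster than 0.6 m/s while not held (contact force between the arm and cover below 0.05 N and linear speed of cover above 0.6 m/s).
It fails at once if the thermometer is pressed hard on the unit (over 15 N) (contact force between probe and unit above 15 N).
It fails at once if spool, flux bottle, screwdriver, tweezers or jar is moved by more than 30 mm (distance of any of spool, flux, screwdriver, tweezers, jar from where it was at the start of the episode above 0.03 m).
It also fails if it takes over 58 s, if anything falls off the work surface, if the arm or the gripper's body presses on something with over 40 N, if the wrist force passes 120 N, or if a joint passes its speed limit or range.

## Robot

A 6-joint arm with a two-finger parallel gripper is mounted at the origin on the work surface. World frame = base frame: x ahead of the robot, y to its left, z up, the work surface at z = 0. Lengths are in m, angles in rad, forces in N, time in s.
With the tool pointing down it reaches from about 0.425 to 0.95 m from the base axis. Payload 3.5 kg.
Tool frame: the origin (TCP) lies at the very end of the fingers, on their centre line; the grasp point (between the pads) lies 19 mm behind it; z points along the fingers, y is the line along which they close (so a half turn about z gives the same grasp; the last joint's range is limited). The gripper opens to 85 mm and grips with 20 to 120 N. Pads are 22 mm wide; open, the fingers measure 114 mm over their backs; the gripper's body (76 mm by 85 mm) begins 54 mm behind the grasp point. The pads swing forward as they close: fully open they stand 13 mm farther back than shut.
Start: joints at [-1.28, 0.286, 1.577, -0, 1.279, -0.15], TCP at [0.288, -0.61, 0.231] pointing down, gripper open.
Joint ranges: [-2.77, 2.77], [-0.9, 2.22], [0.21, 2.48], [-1.53, 4.67], [0.24, 2.81], [-2.84, 2.84]. Speed limits (rad/s): [2.79, 2.79, 3.14, 3.14, 3.14, 3.14].

## Interface

Orientations are given as a unit quaternion [x, y, z, w].
In Python, from plant import ctrl gives the robot as it stands.
- The arm moves only by the tool carry_out, never from a script. Its argument "deltas" is one flat list of numbers, 6 for each row, row after row: the shift along the tool's x, y, z in m, then the turn, a rotation vector about the tool's x, y, z in rad. A call has 1 to 5 rows; each row is the pose to reach, as a shift and turn from the pose commanded when the call began, along the tool's axes at that moment; what a row does not reach only later rows make up. A row lasts 1/8 s, in which the tool goes at most 62.5 mm and 10.7 degrees, less where a joint would pass 70% of its speed; a pose out of reach is approached as far as the arm can. A call with a gripper value outside its range is refused whole. "grip" is the opening in per cent of the stroke, from 0 (shut) to 100 (fully open), set as the call begins (left out, the last holds). The fingers move at their own pace and stop on an object; "grip_force" is the grip in N (left out, the last holds). Time passes only in rows, so rows that repeat a pose let the fingers close. It gives the time, the measured TCP pose, the force, the opening and the grip force at its end, in the units of the state.
- ctrl.get_state(): the state, without advancing time (a new reading comes with each control period).
- ctrl.read_camera(name): name is "side" or "top"; returns (picture, depth): 480x640x3 uint8, red, green, blue; 480x640 float32, m along the optical axis (not along the pixel's ray), 0 where there is no reading.
- ctrl.camera_model(name): a dict with "intrinsics" (3x3 intrinsics, pixels), "extrinsics" (4x4, takes a point from world to camera coordinates). Camera axes: x right, y down, z forward; pixel columns grow to the right and rows downward; lengths in m; the calibration is good to about 2 mm. A picture is of the moment at which its call begins. camera_model takes no time and is no camera call.
- ctrl.sign_off(): hands the job in; it is judged then, once.
Trained networks look in the newest picture that a camera, given by its name, has taken for a name from the list of things; names that differ only in an ending like _2 or _b are one class to them, and where a whole thing is asked for, a point or a joint stands for the part that bears it (a point fixed in the world has none). Each returns a list of dicts, best first, with "score" (0 to 1); they miss things now and then, are a little off and sometimes report something else, mostly with a low value. They report only what shows in the picture. A call takes as long as a camera call. They do not tell look-alikes from the thing itself.
- ctrl.find_in(camera, query): "uv" ([column, row] in pixels, amid what is visible of it).
The state is a dict: "time": time; "qpos": joint angles; "dq": joint speeds; "joint_efforts": joint torques, N m; "eef_pos": TCP position; "tcp_rot": TCP orientation; "contact_force": force on the tool from outside, world axes, zero at the start; "wrist_torque": the same for the moment, N m; "opening": opening from 0.0 (shut) to 1.0 (fully open); "finger_force": force on a finger pad.
Only numpy, scipy, OpenCV 4.12 (cv2) and the standard library are available. Lean on these libraries where they do the work, as an engineer would, in place of code of your own. Each camera call takes 0.05 s, during which the arm holds its last target. There are 200 camera calls.

## Working session

There is one attempt and no reset: what is moved stays moved. The work goes in short steps, Python scripts to look and compute and a tool call to move; the robot and the scene stay as the last step left them, time stands still between calls to the robot, and variables do not carry over. Pictures are saved under pics/ and viewed, at most 10 in all, crops included, and the job is handed in when it is done.

Besides the shell and the picture viewer there is one more tool, called after ">>>" by a JSON object that holds its "api" and its "payload". carry_out: Moves the arm, as the interface text tells. Its arguments: {"type":"object","properties":{"deltas":{"type":"array"},"grip":{"type":"number"},"grip_force":{"type":"number"}},"required":["deltas"]}

```bash
ls; mkdir -p pics
cat > h.py <<'E'
import numpy as np, cv2
from plant import ctrl
from scipy.spatial.transform import Rotation as R
def cam(n):
    im,d=ctrl.read_camera(n); m=ctrl.camera_model(n)
    return im,d,np.array(m["intrinsics"]),np.array(m["extrinsics"])
def pts(d,K,T):
    v,u=np.mgrid[0:480,0:640]
    P=np.stack([(u-K[0,2])*d/K[0,0],(v-K[1,2])*d/K[1,1],d],-1)
    return (P-T[:3,3])@T[:3,:3]   # world
def proj(p,K,T):
    c=np.atleast_2d(p)@T[:3,:3].T+T[:3,3]; q=c@K.T; return q[:,:2]/q[:,2:]
def ray(uv,z,K,T):
    d=np.linalg.inv(K)@[uv[0],uv[1],1]; d=T[:3,:3].T@d; o=-T[:3,:3].T@T[:3,3]
    return o+d*(z-o[2])/d[2]
def delta(pos,rot):
    s=ctrl.get_state(); r=R.from_quat(s["tcp_rot"])
    return r.inv().apply(np.array(pos)-s["eef_pos"]),(r.inv()*rot).as_rotvec()
E
python3 - <<'E'
from h import *
np.set_printoptions(precision=4,suppress=True)
for n in("top","side"):
    im,d,K,T=cam(n); cv2.imwrite(f"pics/{n}0.png",im[...,::-1]); np.savez(f"{n}0.npz",im=im,d=d,K=K,T=T)
    P=pts(d,K,T); print(n,"cam at",-T[:3,:3].T@T[:3,3],K[0,0],"axis",T[2,:3])
    for q in("unit","cover","cover_grip","rail","stand","probe","probe_handle","spot"):
        for r in ctrl.find_in(n,q)[:3]:
            u,v=np.round(r["uv"]).astype(int); print(q,r["uv"],round(r["score"],2),P[v,u])
s=ctrl.get_state(); print(s)
E
```

```text
pics
top cam at [0.3767 0.0211 1.1497] 496.3774881074787 axis [ 0.1524 -0.0065 -0.9883]
cover [324.8, 244.6] 0.98 [0.5449 0.0044 0.0889]
cover [179.9, 387.7] 0.73 [0.2479 0.3072 0.0899]
cover_grip [183.0, 386.4] 0.6 [0.2513 0.3024 0.085 ]
cover_grip [324.3, 240.6] 0.57 [0.5537 0.0065 0.0889]
rail [184.4, 215.7] 0.81 [0.5999 0.297  0.1408]
rail [478.9, 247.4] 0.67 [ 0.5241 -0.2994  0.1791]
rail [306.6, 322.5] 0.34 [0.3807 0.0455 0.0253]
stand [457.8, 321.1] 0.94 [ 0.3799 -0.2978  0.0089]
stand [446.1, 176.2] 0.89 [ 0.7216 -0.2868  0.0089]
stand [455.5, 244.5] 0.58 [ 0.5491 -0.2875  0.0611]
probe [478.1, 249.5] 0.63 [ 0.5167 -0.294   0.1884]
probe_handle [475.9, 245.3] 0.68 [ 0.5302 -0.298   0.1657]
side cam at [0.1529 0.4933 0.7464] 436.1727474142846 axis [ 0.4403 -0.5445 -0.7139]
unit [348.7, 277.1] 0.53 [0.4703 0.0213 0.0776]
cover [349.4, 455.6] 0.8 [0.2611 0.3146 0.1331]
cover [320.1, 262.0] 0.76 [0.54   0.0268 0.0805]
cover_grip [347.1, 451.7] 0.98 [0.266  0.3125 0.1344]
cover_grip [325.7, 260.2] 0.89 [0.532  0.0169 0.0833]
rail [215.4, 379.1] 0.82 [0.5592 0.3179 0.0011]
rail [41
[... 223 characters left out ...]
8 [ 0.5207 -0.29    0.1594]
probe_handle [412.2, 162.2] 0.95 [ 0.5179 -0.2892  0.161 ]
probe_handle [256.9, 216.4] 0.65 [ 0.7696 -0.0186  0.0518]
probe_handle [312.2, 215.2] 0.31 [ 0.6756 -0.1115  0.0396]
{'time': 0.9, 'qpos': array([-1.28  ,  0.2863,  1.5767,  0.    ,  1.2786, -0.15  ]), 'dq': array([-0.0007, -0.0004,  0.0003, -0.    , -0.002 ,  0.    ]), 'joint_efforts': array([  0.0007, -40.5958, -29.2946,  -0.0001,   0.0005,  -0.    ]), 'eef_pos': array([ 0.288 , -0.6105,  0.2314]), 'tcp_rot': array([0.9758, 0.2186, 0.    , 0.    ]), 'contact_force': array([-0.4001,  0.3648,  0.0904]), 'wrist_torque': array([-0.0585, -0.0018,  0.0673]), 'finger_force': 0.0, 'opening': 1.0001372292473618}
```

View pics/top0.png

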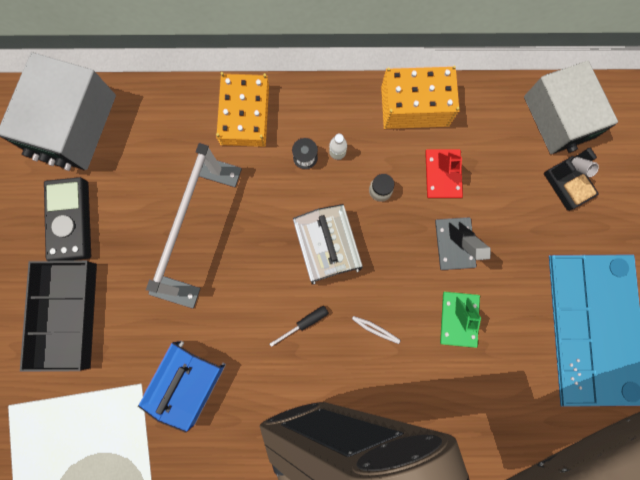

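View pics/side0.png

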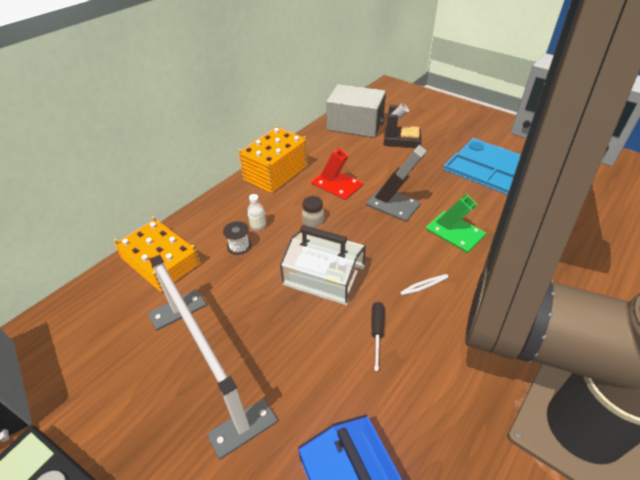

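The top view shows the clear cover at about (325,243) with its black grip. The rail is on the left, with the bar running from (203,150) to (155,290). The grey stand and leaning probe are at (457,243) to (482,248), between the red and green look-alikes, and the blue look-alike cover is at (182,387). In the side view the grip is at (323,242), the bar runs from (160,265) to (225,385) and the probe handle is at (410,160).

```bash
cat > m.py <<'E'
from h import *
np.set_printoptions(precision=4,suppress=True)
def line(p):
    c=p.mean(0); _,s,V=np.linalg.svd(p-c,full_matrices=False); a=V[0]*np.sign(V[0][np.argmax(abs(V[0]))])
    t=(p-c)@a; lo,hi=np.percentile(t,[.5,99.5]); return c+a*(lo+hi)/2,a,hi-lo,s/np.sqrt(len(p)),len(p)
for n in("top","side"):
    f=np.load(n+"0.npz"); P=pts(f["d"],f["K"],f["T"]); im=f["im"].astype(int); x,y,z=P[...,0],P[...,1],P[...,2]; ok=f["d"]>0
    g=ok&(abs(x-.55)<.12)&(abs(y)<.12)&(z>.115)&(z<.15)&(im.max(-1)<70)
    print(n,"grip",*line(P[g]))
    b=ok&(x>.4)&(x<.78)&(y>.2)&(y<.42)&(z>.13)&(z<.175)&(im.min(-1)>110)
    print("bar",*line(P[b]))
    b=ok&(x>.35)&(x<.85)&(y>.2)&(y<.42)&(z>.145)&(z<.175)&(im.max(-1)<110)
    q=P[b]; m=q[:,0]<.58
    print("posts",q[m].mean(0),q[~m].mean(0),len(q))
    h=ok&(abs(x-.53)<.1)&(y<-.2)&(y>-.42)&(z>.115)&(z<.3)
    print("probe",*line(P[h]),P[h].min(0),P[h].max(0))
    s=ok&(abs(x-.55)<.085)&(y<-.2)&(y>-.38)&(abs(z-.009)<.006)&(im.max(-1)-im.min(-1)<25)&(im.max(-1)<130)
    print("base",cv2.minAreaRect(P[s][:,:2].astype(np.float32)*1000))
E
python3 m.py
```

```text
top grip [0.5486 0.0012 0.1317] [0.9531 0.3026 0.002 ] 0.09081625375289709 [0.039  0.0041 0.0025] 28
bar [0.5934 0.3056 0.1468] [ 0.953  -0.3031 -0.0023] 0.3125218632698446 [0.0869 0.0047 0.0031] 1056
posts [0.4542 0.3504 0.1552] [0.7398 0.2602 0.1559] 212
probe [ 0.5305 -0.2975  0.1524] [-0.5058 -0.1163  0.8548] 0.08470940684113988 [0.0261 0.0096 0.0063] 446 [ 0.4996 -0.319   0.1152] [ 0.5553 -0.2865  0.1902]
base ((559.7431030273438, -300.9294738769531), (118.75952911376953, 83.69267272949219), 3.0174953937530518)
side grip [ 0.5095 -0.007   0.1276] [1. 0. 0.] 0.0 [0.] 1
bar [0.5877 0.3087 0.149 ] [ 0.9534 -0.3014  0.0095] 0.30173224235867446 [0.0878 0.0047 0.0035] 1443
posts [0.4526 0.3512 0.1579] [0.7371 0.2613 0.1582] 280
probe [ 0.5253 -0.2931  0.1522] [-0.4243 -0.1595  0.8914] 0.08520496844535493 [0.0261 0.0073 0.0062] 374 [ 0.4992 -0.3212  0.1151] [ 0.5543 -0.2856  0.1923]
base ((558.0513305664062, -301.8957824707031), (116.21416473388672, 85.21927642822266), 2.5823400020599365)
```

```bash
cat >> h.py <<'E'
def down(yaw): # tool z down, tool x at yaw (deg)
    a=np.radians(yaw); return R.from_matrix(np.array([[np.cos(a),np.sin(a),0],[np.sin(a),-np.cos(a),0],[0,0,-1]]))
def show(pos,rot):
    p,r=delta(pos,rot); print("d",np.round(p,4),"rot",np.round(r,4),"rows",np.linalg.norm(p)/.0625,np.degrees(np.linalg.norm(r))/10.7)
E
python3 - <<'E'
from h import *
np.set_printoptions(precision=4,suppress=True)
for n,bx in(("top",(310,208,350,270)),("side",(296,222,352,262))):
    f=np.load(n+"0.npz"); im=f["im"]; m=np.zeros((480,640),np.uint8); x0,y0,x1,y1=bx
    m[y0:y1,x0:x1]=(im[y0:y1,x0:x1].max(-1)<60)
    k,l,s,c=cv2.connectedComponentsWithStats(m); i=1+np.argmax(s[1:,4]); v,u=np.where(l==i)
    W=np.array([ray((a,b),.131,f["K"],f["T"])[:2] for a,b in zip(u,v)])
    print(n,s[i],cv2.minAreaRect((W*1000).astype(np.float32)))
show([.5486,.0012,.25],down(17.6))
E
```

```text
top [319 220   2   5   6] ((587.23828125, 15.42027759552002), (8.76362133026123, 1.9904276132583618), 17.60869598388672)Traceback (most recent call last):
  File "<stdin>", line 6, in <module>
    return _wrapfunc(a, 'argmax', axis=axis, out=out, **kwds)
    return bound(*args, **kwds)
ValueError: attempt to get argmax of an empty sequence
```

Run:
```python
from h import *
np.set_printoptions(precision=4,suppress=True)
for n,bx in(("top",(310,208,350,270)),("side",(296,222,352,262))):
    f=np.load(n+"0.npz"); im=f["im"]; P=pts(f["d"],f["K"],f["T"]); x0,y0,x1,y1=bx
    for t in(80,100):
        m=np.zeros((480,640),np.uint8); m[y0:y1,x0:x1]=(im[y0:y1,x0:x1].max(-1)<t)
        k,l,s,c=cv2.connectedComponentsWithStats(m); i=1+np.argmax(s[1:,4]); v,u=np.where(l==i)
        W=np.array([ray((a,b),.131,f["K"],f["T"])[:2] for a,b in zip(u,v)])
        print(n,t,s[i],cv2.minAreaRect((W*1000).astype(np.float32)),np.percentile(P[v,u,2],[10,50,90]))
show([.5486,.0012,.25],down(17.6))
```

```text
top 80 [322 216  15  46 142] ((551.8179321289062, -2.60845947265625), (98.49287414550781, 13.44027328491211), 11.009003639221191) [0.1298 0.1334 0.1359]
top 100 [318 216  20  47 300] ((551.33056640625, 0.7333221435546875), (101.09489440917969, 16.08988380432129), 15.781405448913574) [0.1294 0.1332 0.1358]
side 80 [301 230  45  25 147] ((542.338623046875, 17.400407791137695), (101.43531036376953, 42.028602600097656), 20.151012420654297) [0.1008 0.1292 0.1335]
side 100 [300 226  47  31 407] ((544.2230834960938, 13.552619934082031), (108.90525817871094, 51.26556396484375), 15.519632339477539) [0.1004 0.1336 0.1373]
d [ 0.4967 -0.442  -0.0187] rot [ 0.0001 -0.      0.1336] rows 10.64222103961371 0.7152251536237749
```

>>> {"api": "carry_out", "payload": {"deltas": [0.03, -0.027, -0.02, 0, 0, 0.05, 0.075, -0.067, -0.02, 0, 0, 0.1, 0.12, -0.107, -0.02, 0, 0, 0.15, 0.165, -0.147, -0.02, 0, 0, 0.15, 0.21, -0.187, -0.02, 0, 0, 0.15], "grip": 100}}

```text
time: 1.52
eef_pos: [0.3987, -0.35, 0.2516]
tcp_rot: [0.989, 0.145, 0.0, 0.0]
contact_force: [1.8, 0.2, -0.4]
opening: 0.999
finger_force: 0.0
```

>>> {"api": "carry_out", "payload": {"deltas": [0.045, -0.04, 0, 0, 0, 0, 0.09, -0.08, 0, 0, 0, 0, 0.135, -0.12, 0, 0, 0, 0, 0.18, -0.16, 0, 0, 0, 0, 0.225, -0.2, 0, 0, 0, 0]}}

```text
time: 2.15
eef_pos: [0.5573, -0.0938, 0.2518]
tcp_rot: [0.989, 0.145, 0.0, 0.0]
contact_force: [0.6, -0.1, 0.7]
opening: 1.0
finger_force: 0.0
```

```bash
python3 -c "
from h import *
print(ctrl.get_state())
show([.5508,.001,.19],down(16.5))"
```

```text
{'time': 2.15, 'qpos': array([-3.46232685e-01,  2.83726507e-02,  1.82985408e+00, -1.72091018e-04,
        1.28223820e+00,  9.33764087e-01]), 'dq': array([ 8.69110089e-01,  3.69649394e-01, -3.72554039e-01, -5.97173117e-04,
       -1.14208713e-03,  8.61686400e-01]), 'joint_efforts': array([ -2.4081362 , -32.46913433, -27.71154463,   0.05677166,
         0.11930023,  -0.45800124]), 'eef_pos': array([ 0.5572537 , -0.09381602,  0.25176953]), 'tcp_rot': array([9.89444360e-01, 1.44912158e-01, 4.58136026e-04, 3.38911574e-04]), 'contact_force': array([ 0.58511125, -0.12113786,  0.65805425]), 'wrist_torque': array([-0.04748137, -0.00603598, -0.01569585]), 'finger_force': 0.0, 'opening': 0.9995004094153789}
d [ 0.021  -0.0927  0.0617] rot [ 0.0008 -0.0008  0.0029] rows 1.8135280249152186 0.016531146474278776
```

>>> {"api": "carry_out", "payload": {"deltas": [0.01, -0.046, 0, 0, 0, 0.0, 0.021, -0.093, 0.0, 0, 0, 0.0, 0.021, -0.093, 0.05, 0, 0, 0, 0.021, -0.093, 0.1, 0, 0, 0, 0.021, -0.093, 0.11, 0, 0, 0], "grip": 60}}

```text
time: 2.78
eef_pos: [0.5471, 0.0002, 0.1375]
tcp_rot: [0.989, 0.145, -0.004, -0.001]
contact_force: [-0.9, 0.0, 0.3]
opening: 0.6
finger_force: 0.0
```

```bash
python3 -c "
from h import *
im,d,K,T=cam('side'); cv2.imwrite('pics/s1.png',cv2.resize(im[150:330,200:440,::-1],None,fx=3,fy=3))
show([.5508,.001,.109],down(16.5))"
```

```text
d [ 0.0031 -0.0002  0.0295] rot [-0.0026  0.005   0.0028] rows 0.47389563958222936 0.033425086520519974
```

View pics/s1.png

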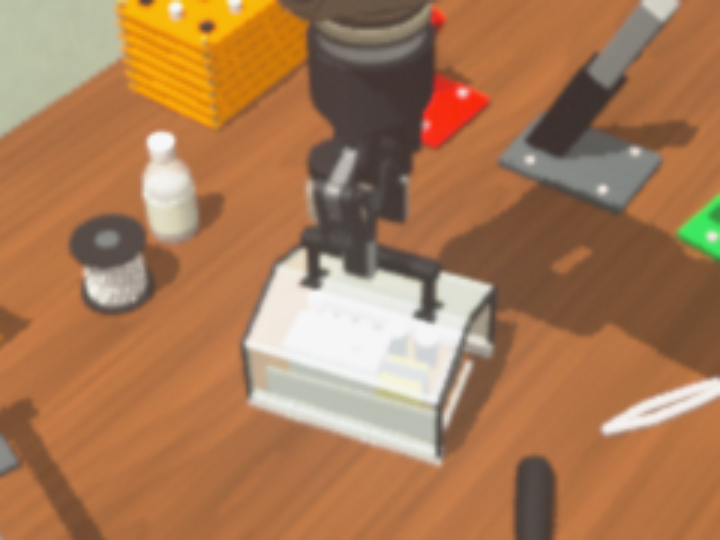

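The fingers stand astride the black grip near its middle (crop about (370,250)), so I descend and close.

>>> {"api": "carry_out", "payload": {"deltas": [0, 0, 0.02, 0, 0, 0, 0, 0, 0.032, 0, 0, 0, 0, 0, 0.032, 0, 0, 0]}}

```text
time: 3.2
eef_pos: [0.55, -0.0007, 0.1097]
tcp_rot: [0.989, 0.145, 0.0, -0.0]
contact_force: [-0.6, -0.5, 0.3]
opening: 0.597
finger_force: 0.0
```

>>> {"api": "carry_out", "payload": {"deltas": [0, 0, 0, 0, 0, 0, 0, 0, 0, 0, 0, 0, 0, 0, 0, 0, 0, 0, 0, 0, 0, 0, 0, 0], "grip": 0, "grip_force": 70}}

```text
time: 3.7
eef_pos: [0.5507, -0.0009, 0.1103]
tcp_rot: [0.989, 0.145, 0.001, 0.001]
contact_force: [1.3, -1.9, 2.4]
opening: 0.149
finger_force: 70.8
```

>>> {"api": "carry_out", "payload": {"deltas": [0, 0, -0.01, 0, 0, 0, 0, 0, -0.03, 0, 0, 0, 0, 0, -0.05, 0, 0, 0, 0, 0, -0.07, 0, 0, 0, 0, 0, -0.09, 0, 0, 0]}}

```text
time: 4.32
eef_pos: [0.5486, -0.0, 0.199]
tcp_rot: [0.989, 0.145, -0.001, -0.001]
contact_force: [0.0, 0.1, -2.9]
opening: 0.149
finger_force: 70.0
```

>>> {"api": "carry_out", "payload": {"deltas": [0, 0, -0.02, 0, 0, 0, 0, 0, -0.05, 0, 0, 0, 0, 0, -0.08, 0, 0, 0, 0, 0, -0.1, 0, 0, 0, 0, 0, -0.105, 0, 0, 0]}}

```text
time: 4.95
eef_pos: [0.5502, -0.0005, 0.3058]
tcp_rot: [0.989, 0.145, 0.001, 0.0]
contact_force: [-0.2, -0.1, -3.1]
opening: 0.15
finger_force: 70.0
```

```bash
python3 -c "
from h import *
im,d,K,T=cam('top'); np.savez('top1.npz',im=im,d=d,K=K,T=T)
print(ctrl.get_state()['eef_pos'])
show([.596,.3055,.305],down(-17.6))"
```

```text
[ 5.49994366e-01 -4.66736400e-04  3.05319113e-01]
d [ 0.1318 -0.2799  0.0003] rot [ 1.00e-04 -1.10e-03  5.98e-01] rows 4.950500941529008 3.2022972099101845
```

>>> {"api": "carry_out", "payload": {"deltas": [0.006, -0.014, 0, 0, 0, 0.03, 0.02, -0.042, 0, 0, 0, 0.09, 0.035, -0.075, 0, 0, 0, 0.16, 0.053, -0.112, 0, 0, 0, 0.24, 0.071, -0.15, 0, 0, 0, 0.32]}}

```text
time: 5.62
eef_pos: [0.5742, 0.1646, 0.3021]
tcp_rot: [1.0, -0.016, -0.002, 0.0]
contact_force: [0.7, -0.0, -3.5]
opening: 0.148
finger_force: 70.0
```

```bash
python3 -c "
from h import *
print(ctrl.get_state()['eef_pos'])
show([.596,.3055,.305],down(-17.6))"
```

```text
[0.57418577 0.16460903 0.30208692]
d [ 0.0173 -0.1415 -0.0031] rot [0.0011 0.0034 0.2749] rows 2.2815916676264507 1.4723263400077866
```

>>> {"api": "carry_out", "payload": {"deltas": [0.004, -0.036, 0, 0, 0, 0.08, 0.008, -0.072, 0, 0, 0, 0.15, 0.012, -0.105, 0, 0, 0, 0.21, 0.015, -0.13, 0, 0, 0, 0.26, 0.017, -0.141, 0, 0, 0, 0.277]}}

```text
time: 6.25
eef_pos: [0.5952, 0.305, 0.3019]
tcp_rot: [0.988, -0.152, -0.002, 0.001]
contact_force: [-0.8, -0.3, -3.4]
opening: 0.146
finger_force: 70.0
```

>>> {"api": "carry_out", "payload": {"deltas": [0, 0, 0, 0, 0, 0, 0, 0, 0, 0, 0, 0]}}

```text
time: 6.5
eef_pos: [0.5959, 0.303, 0.3039]
tcp_rot: [0.988, -0.153, -0.0, 0.0]
contact_force: [-0.2, 0.7, -3.4]
opening: 0.145
finger_force: 70.0
```

```bash
python3 -c "
from h import *
print(ctrl.get_state()['eef_pos'])
show([.596,.3055,.305],down(-17.6))
im,d,K,T=cam('side'); 
a=np.radians(-17.6); ex=np.array([np.cos(a),np.sin(a),0]); c=np.array([.596,.3055,.142])
im=im.copy()
q=proj(np.array([c-.14*ex,c+.14*ex]),K,T); cv2.line(im,*[tuple(int(round(x)) for x in p) for p in q],(0,255,0),1)
cv2.imwrite('pics/s2.png',cv2.resize(im[150:480,60:400,::-1],None,fx=1.8,fy=1.8))
"
```

```text
[0.59589668 0.30303988 0.30385962]
d [-0.0006 -0.0024 -0.0011] rot [0.001  0.0005 0.0006] rows 0.04341674351221468 0.007012647325349814
```

View pics/s2.png

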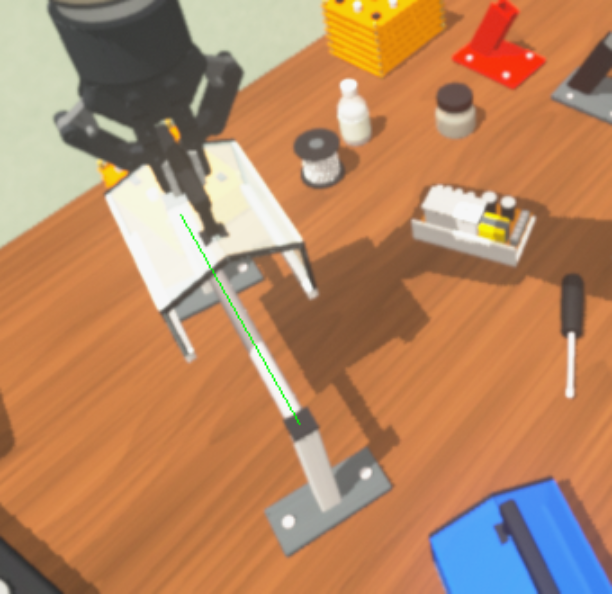

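The cover hangs level in the grip above the bar, centred at crop (205,225) and parallel to the green bar line. I lower it.

>>> {"api": "carry_out", "payload": {"deltas": [0, -0.002, 0.015, 0, 0, 0, 0, -0.002, 0.045, 0, 0, 0, 0, -0.002, 0.08, 0, 0, 0, 0, -0.002, 0.105, 0, 0, 0, 0, -0.002, 0.118, 0, 0, 0]}}

```text
time: 7.18
eef_pos: [0.5953, 0.3051, 0.1832]
tcp_rot: [0.988, -0.153, -0.002, 0.001]
contact_force: [0.3, 0.3, -3.0]
opening: 0.144
finger_force: 70.0
```

>>> {"api": "carry_out", "payload": {"deltas": [0, 0, 0.003, 0, 0, 0, 0, 0, 0.006, 0, 0, 0, 0, 0, 0.009, 0, 0, 0, 0, 0, 0.011, 0, 0, 0]}}

```text
time: 7.68
eef_pos: [0.5969, 0.306, 0.176]
tcp_rot: [0.988, -0.152, 0.001, -0.0]
contact_force: [-0.6, -0.4, -3.1]
opening: 0.148
finger_force: 70.0
```

>>> {"api": "carry_out", "payload": {"deltas": [0, 0, 0.002, 0, 0, 0, 0, 0, 0.004, 0, 0, 0, 0, 0, 0.004, 0, 0, 0]}}

```text
time: 8.05
eef_pos: [0.5968, 0.3061, 0.1721]
tcp_rot: [0.988, -0.152, 0.0, -0.0]
contact_force: [-1.6, 0.3, 0.0]
opening: 0.151
finger_force: 70.3
```

>>> {"api": "carry_out", "payload": {"deltas": [0, 0, 0.001, 0, 0, 0, 0, 0, 0.001, 0, 0, 0], "grip_force": 20}}

```text
time: 8.3
eef_pos: [0.5968, 0.3061, 0.172]
tcp_rot: [0.988, -0.152, 0.001, -0.0]
contact_force: [-3.7, -1.2, 5.2]
opening: 0.146
finger_force: 71.2
```

>>> {"api": "carry_out", "payload": {"deltas": [0, 0, 0, 0, 0, 0, 0, 0, 0, 0, 0, 0, 0, 0, 0, 0, 0, 0, 0, 0, 0, 0, 0, 0], "grip": 60}}

```text
time: 8.8
eef_pos: [0.5966, 0.3059, 0.1701]
tcp_rot: [0.988, -0.153, -0.0, 0.0]
contact_force: [-0.6, -0.7, -0.3]
opening: 0.6
finger_force: 0.0
```

```bash
python3 -c "
from h import *
im,d,K,T=cam('side'); print(ctrl.get_state()['contact_force'])
cv2.imwrite('pics/s3.png',cv2.resize(im[150:480,60:400,::-1],None,fx=1.8,fy=1.8))
"
```

```text
[ 0.58783256 -0.1752037  -0.38709501]
```

View pics/s3.png

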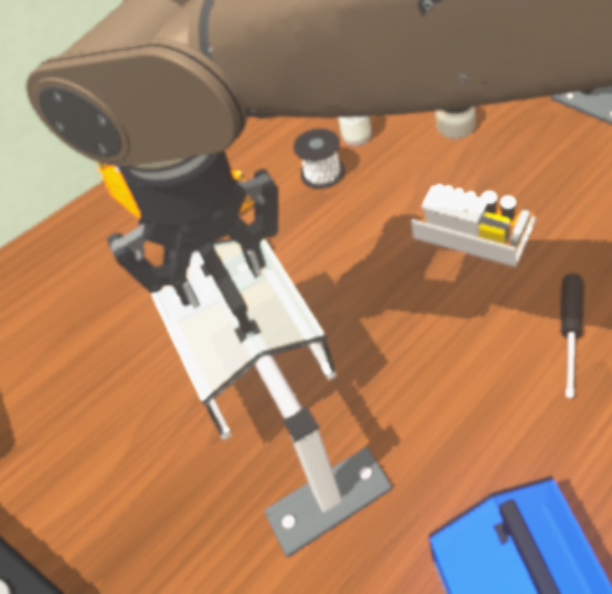

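The cover sits astride the bar, centred at crop (240,310) with its ridge on the bar, and the fingers are open clear of the grip. I rise, then measure the probe and the label.

>>> {"api": "carry_out", "payload": {"deltas": [0, 0, -0.01, 0, 0, 0, 0, 0, -0.03, 0, 0, 0, 0, 0, -0.06, 0, 0, 0, 0, 0, -0.1, 0, 0, 0, 0, 0, -0.13, 0, 0, 0]}}

```text
time: 9.48
eef_pos: [0.5972, 0.3062, 0.3049]
tcp_rot: [0.988, -0.152, 0.002, -0.001]
contact_force: [0.6, 0.0, 0.4]
opening: 0.598
finger_force: 0.0
```

```bash
cat > m2.py <<'E'
from h import *
np.set_printoptions(precision=4,suppress=True)
for n in("top","side"):
    im,d,K,T=cam(n); np.savez(n+"2.npz",im=im,d=d,K=K,T=T); P=pts(d,K,T); x,y,z=P[...,0],P[...,1],P[...,2]
    for r in ctrl.find_in(n,"spot")[:2]: print(n,"spot",r["uv"],r["score"],ray(r["uv"],.048,K,T))
    h=(d>0)&(abs(x-.53)<.1)&(y<-.2)&(y>-.42)&(z>.115)&(z<.3)
    p=P[h]; 
    for zz in(.12,.135,.15,.165,.18): 
        s=p[abs(p[:,2]-zz)<.007]; print(zz,len(s),s.min(0)[:2],s.max(0)[:2])
    tp=(abs(x-.56)<.1)&(abs(y)<.1)&(abs(z-.048)<.005)
    print("sink",cv2.minAreaRect((P[tp][:,:2]*1000).astype(np.float32)),tp.sum())
    a=im[200:290,285:365] if n=="top" else im[230:310,280:370]
    cv2.imwrite(f"pics/u_{n}.png",cv2.resize(a[...,::-1],(400,400),interpolation=cv2.INTER_CUBIC))
    a=im[200:290,420:510] if n=="top" else im[130:230,350:450]
    cv2.imwrite(f"pics/p_{n}.png",cv2.resize(a[...,::-1],(400,200 if 0 else 400),interpolation=cv2.INTER_CUBIC))
q=[cv2.imread(f"pics/{k}_{n}.png") for k in"up" for n in("top","side")]
cv2.imwrite("pics/mos.png",cv2.resize(np.vstack([np.hstack(q[:2]),np.hstack(q[2:])]),(600,600)))
E
python3 m2.py
```

```text
top spot [453.3, 241.5] 0.59 [ 0.557  -0.2854  0.048 ]
0.12 47 [ 0.526  -0.3143] [ 0.5554 -0.2868]
0.135 49 [ 0.5197 -0.3144] [ 0.5489 -0.2875]
0.15 56 [ 0.5113 -0.316 ] [ 0.5422 -0.2864]
0.165 58 [ 0.5059 -0.3181] [ 0.5353 -0.2881]
0.18 184 [ 0.4998 -0.3183] [ 0.5287 -0.2884]
sink ((570.6270141601562, 18.498504638671875), (70.14350128173828, 35.31692886352539), 17.517297744750977) 468
0.12 42 [ 0.5266 -0.3052] [ 0.5547 -0.2866]
0.135 56 [ 0.5186 -0.3098] [ 0.548 -0.287]
0.15 54 [ 0.512  -0.2978] [ 0.5434 -0.2873]
0.165 58 [ 0.5035 -0.3118] [ 0.5342 -0.2884]
0.18 93 [ 0.4997 -0.3196] [ 0.5257 -0.2876]
sink ((558.0159912109375, 8.819374084472656), (106.83787536621094, 51.173095703125), 33.46546173095703) 466
```

View pics/mos.png

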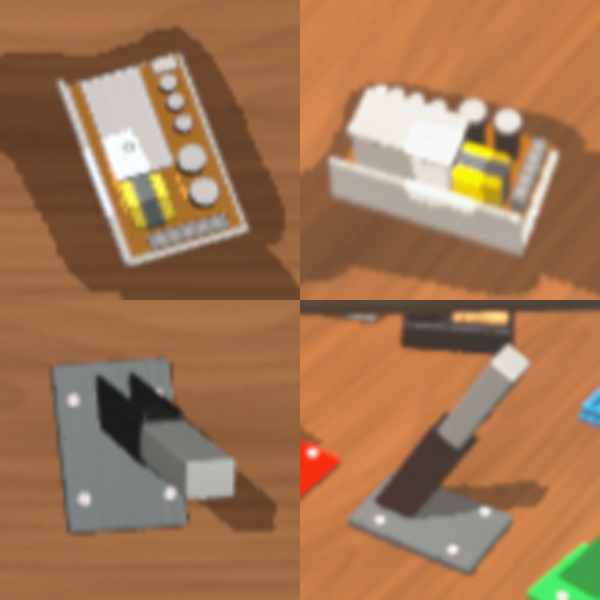

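The mosaic shows the label's black ring at (128,148) in the top-left tile, near the inner end of the heat sink. That is about pixel (319,244) in the top camera. The probe is still in its rest, with its light end face at about (483,253).

Run:
```python
from h import *
np.set_printoptions(precision=4,suppress=True)
f=np.load("top2.npz"); im,d,K,T=[f[k] for k in("im","d","K","T")]; P=pts(d,K,T)
a=np.radians(17.5); ex=np.array([np.cos(a),np.sin(a)]); c=np.array([.5706,.0185])
s=ray((319,244.4),.048,K,T)[:2]; print("spot",s,"along/across",(s-c)@ex,(s-c)@[-ex[1],ex[0]])
# ring: darkest pixels near
g=im[236:253,310:328].min(-1); print(g)
for n,b in(("top",(243,263,470,496)),("side",(140,165,405,432))):
    f=np.load(n+"2.npz"); im,d,K,T=[f[k] for k in("im","d","K","T")]; P=pts(d,K,T); v0,v1,u0,u1=b
    m=np.zeros((480,640),bool); m[v0:v1,u0:u1]=im[v0:v1,u0:u1].min(-1)>155
    m&=(P[...,2]>.165)&(P[...,1]<-.25)&(d>0)
    p=P[m]; print(n,len(p),p.mean(0),p.min(0),p.max(0),cv2.minAreaRect((p[:,:2]*1000).astype(np.float32)))
    V=np.linalg.svd(p-p.mean(0))[2][2]; print("normal",V*np.sign(V[2]))
```

```text
spot [0.5528 0.0172] along/across -0.017328382767920213 0.004109148607398006
[[167 197 199 198 199 200 201 202 199 200 201 201 201 200 200 201 193 107]
 [123 193 199 198 199 200 201 203 200 203 201 201 201 200 200 200 196 133]
 [ 97 188 199 199 198 199 201 205 209 225 205 201 201 200 200 200 199 168]
 [ 80 167 197 200 202 204 209 229 233 242 212 202 202 201 200 200 201 193]
 [ 55 124 196 208 227 229 232 246 248 247 230 208 202 202 201 200 201 197]
 [ 44 106 206 231 246 248 248 249 248 247 244 229 205 202 201 200 201 199]
 [ 43 101 208 246 249 249 249 247 233 228 232 242 208 201 201 200 201 201]
 [ 44  73 174 245 250 250 248 238 202 208 199 241 209 202 202 201 200 201]
 [ 51  49 136 239 249 249 248 234 203 221 196 243 229 205 202 201 200 201]
 [ 64  44 105 212 247 249 249 245 224 224 225 247 244 212 202 202 201 201]
 [ 92  43  73 174 247 249 249 248 242 246 247 249 247 230 206 202 201 201]
 [133  52  52 139 241 249 249 248 242 249 249 249 249 245 213 202 201 201]
 [160  63  45 107 214 248 249 249 249 249 249 249 249 247 230 206 202 200]
 [197  92  44  76 177 248 249 249 249 249 249 249 249 249 243 209 202 189]
 [228 132  51  53 141 241 249 249 249 250 249 248 247 246 232 189 183 151]
 [236 160  63  48 111 214 249 249 248 247 245 231 222 218 191 121 110  80]
 [239 197  91  44  76 177 247 246 235 222 217 181 141 136 128  78  74  62]]
top 142 [ 0.5111 -0.3037  0.1845] [ 0.5015 -0.3172  0.178 ] [ 0.5211 -0.2899  0.1909] ((511.2749938964844, -303.818115234375), (19.337697982788086, 27.443248748779297), 2.2829675674438477)
normal [-0.4475 -0.0245  0.8939]
side 91 [ 0.51   -0.3028  0.187 ] [ 0.4997 -0.3196  0.1791] [ 0.5201 -0.2884  0.1927] ((509.7955627441406, -304.0880126953125), (19.56077766418457, 31.094566345214844), 3.6584994792938232)
normal [-0.428   0.0258  0.9034]
```

```bash
cat >> h.py <<'E'
AX=np.array([-.422,-.022,.906]); AX/=np.linalg.norm(AX)
def tilt():
    z=-AX; y=np.array([.052,-.9986,0]); y-=z*(y@z); y/=np.linalg.norm(y); return R.from_matrix(np.c_[np.cross(y,z),y,z])
G=np.array([.5285,-.3026,.1475])
E
python3 - <<'E'
from h import *
f=np.load("top2.npz"); print(ray((318.98,243.54),.048,f["K"],f["T"]))
show(G+.11*AX+[0,0,.06],tilt())
E
```

```text
[0.55479634 0.01723643 0.048     ]
d [ 0.0748  0.6172 -0.0061] rot [ 0.077   0.4292 -0.3527] rows 9.94829966847359 3.0033679674344356
```

>>> {"api": "carry_out", "payload": {"deltas": [0.004, 0.035, 0, 0, 0, 0, 0.012, 0.09, 0, 0.008, 0.043, -0.035, 0.019, 0.15, 0, 0.015, 0.086, -0.07, 0.026, 0.21, 0, 0.023, 0.129, -0.105, 0.034, 0.27, 0, 0.031, 0.172, -0.14], "grip": 85}}

```text
time: 10.3
eef_pos: [0.5461, 0.0367, 0.2982]
tcp_rot: [0.993, -0.082, 0.086, -0.002]
contact_force: [0.8, -0.2, 0.4]
opening: 0.853
finger_force: 0.0
```

Run:
```python
from h import *
s=ctrl.get_state(); print(s["eef_pos"],s["qpos"])
show(G+.11*AX+[0,0,.06],tilt())
```

```text
[0.54610935 0.03673766 0.29816898] [-0.12344037 -0.14058275  1.91362806  0.0120653   1.19598151  1.60796499]
d [-0.0052  0.3474 -0.0165] rot [ 0.0471  0.2614 -0.2107] rows 5.565187616555356 1.815590245573672
```

>>> {"api": "carry_out", "payload": {"deltas": [0, 0.058, -0.003, 0.008, 0.044, -0.035, -0.001, 0.118, -0.006, 0.016, 0.088, -0.07, -0.002, 0.178, -0.009, 0.024, 0.132, -0.105, -0.003, 0.238, -0.012, 0.032, 0.176, -0.14, -0.005, 0.298, -0.015, 0.047, 0.261, -0.21]}}

```text
time: 10.92
eef_pos: [0.4906, -0.2559, 0.3072]
tcp_rot: [0.976, 0.025, 0.218, -0.006]
contact_force: [0.5, 0.2, 0.4]
opening: 0.85
finger_force: 0.0
```

Run:
```python
from h import *
s=ctrl.get_state(); print(s["eef_pos"],s["qpos"])
show(G+.11*AX,tilt())
```

```text
[ 0.49055153 -0.25592628  0.30722122] [-0.81583058 -0.23161105  2.01081757  0.37358232  1.09769636  0.57599406]
d [-0.0355  0.0486  0.0496] rot [-0.0007 -0.0027 -0.0005] rows 1.248210029978921 0.01541254443024286
```

>>> {"api": "carry_out", "payload": {"deltas": [-0.018, 0.025, 0.02, 0, 0, 0, -0.036, 0.049, 0.05, 0, 0, 0, -0.036, 0.049, 0.065, 0, 0, 0, -0.036, 0.049, 0.065, 0, 0, 0]}}

```text
time: 11.42
eef_pos: [0.4885, -0.3024, 0.2321]
tcp_rot: [0.976, 0.024, 0.216, -0.008]
contact_force: [-0.1, 0.2, 0.3]
opening: 0.853
finger_force: 0.0
```

Run:
```python
from h import *
s=ctrl.get_state(); print(s["eef_pos"],s["dq"])
show(G,tilt())
f=[]
for n in("top","side"):
    im,d,K,T=cam(n); im=im.copy()
    for k in np.linspace(0,.09,4):
        q=proj(G+AX*(.042-k),K,T)[0]; cv2.circle(im,(int(q[0]),int(q[1])),1,(0,255,0),-1)
    u,v=proj(G,K,T)[0].astype(int); f.append(cv2.resize(im[v-60:v+60,u-60:u+60,::-1],(400,400)))
cv2.imwrite("pics/pre.png",np.hstack(f))
```

```text
[ 0.48847354 -0.30243106  0.23214464] [ 0.01216251 -0.03582812 -0.03742012  0.00098155  0.00614317 -0.00187394]
d [0.0006 0.0026 0.0936] rot [-0.0033  0.0013 -0.0035] rows 1.4981042893646281 0.026481611007157194
```

View pics/pre.png

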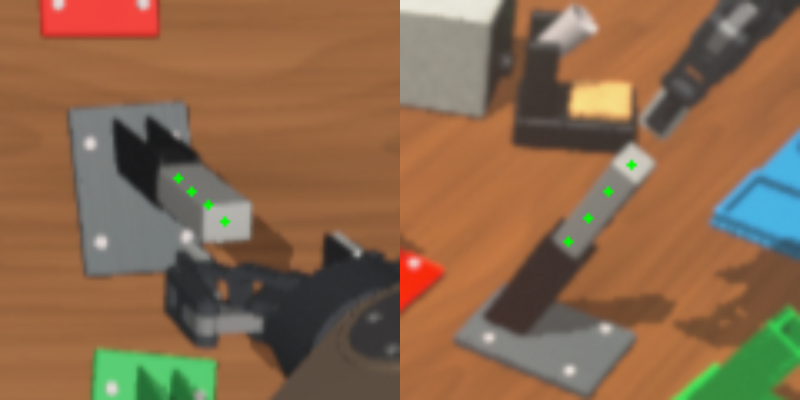

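The model axis (green dots) lies on the handle in both views, and the open fingers straddle the line of the handle. I advance along the axis.

>>> {"api": "carry_out", "payload": {"deltas": [0, 0.002, 0.02, 0, 0, 0, 0, 0.002, 0.05, 0, 0, 0, 0, 0.002, 0.08, 0, 0, 0, 0, 0.002, 0.094, 0, 0, 0, 0, 0.002, 0.094, 0, 0, 0]}}

```text
time: 12.15
eef_pos: [0.5291, -0.3032, 0.1495]
tcp_rot: [0.976, 0.025, 0.217, -0.006]
contact_force: [-0.2, -0.3, 0.0]
opening: 0.847
finger_force: 0.0
```

>>> {"api": "carry_out", "payload": {"deltas": [0, 0, 0, 0, 0, 0, 0, 0, 0, 0, 0, 0, 0, 0, 0, 0, 0, 0, 0, 0, 0, 0, 0, 0], "grip": 0, "grip_force": 60}}

```text
time: 12.65
eef_pos: [0.5289, -0.3045, 0.1509]
tcp_rot: [0.976, 0.024, 0.218, -0.005]
contact_force: [-4.1, 0.5, 5.4]
opening: 0.343
finger_force: 59.5
```

>>> {"api": "carry_out", "payload": {"deltas": [0, 0, -0.01, 0, 0, 0, 0, 0, -0.03, 0, 0, 0, 0, 0, -0.055, 0, 0, 0, 0, 0, -0.08, 0, 0, 0, 0, 0, -0.1, 0, 0, 0]}}

```text
time: 13.28
eef_pos: [0.4855, -0.3059, 0.2404]
tcp_rot: [0.976, 0.024, 0.217, -0.006]
contact_force: [0.3, 0.5, -1.5]
opening: 0.344
finger_force: 60.0
```

>>> {"api": "carry_out", "payload": {"deltas": [0, 0, -0.015, 0, 0, 0, 0, 0, -0.035, 0, 0, 0, 0.015, 0, -0.05, 0, 0, 0, 0.03, 0, -0.07, 0, 0, 0, 0.03, 0, -0.07, 0, 0, 0]}}

```text
time: 13.9
eef_pos: [0.4852, -0.3069, 0.3191]
tcp_rot: [0.975, 0.025, 0.219, -0.004]
contact_force: [0.8, 0.3, -2.2]
opening: 0.346
finger_force: 60.0
```

Run:
```python
from h import *
s=ctrl.get_state(); print(s["eef_pos"],s["qpos"],s["contact_force"])
# TCP target: tool down, TCP 143 mm above tip; hover 60 mm over label
show([.5548,.0172,.048+.143+.06],down(3))
show([s["eef_pos"][0],s["eef_pos"][1],.30],down(3))
```

```text
[ 0.48519887 -0.30689318  0.31906472] [-0.89512021 -0.17587779  1.94310893  0.38963706  1.13270546  0.50081644] [ 0.79234849  0.25825484 -2.24151918]
d [ 0.049  -0.3204  0.0971] rot [ 0.0041 -0.4409 -0.0013] rows 5.414375266267011 2.3608472893193375
d [-0.0081 -0.0001  0.0172] rot [ 0.0041 -0.4409 -0.0013] rows 0.30503548239391265 2.3608472893193375
```

>>> {"api": "carry_out", "payload": {"deltas": [0.003, -0.02, 0.005, 0, -0.03, 0, 0.011, -0.06, 0.016, 0, -0.09, 0, 0.02, -0.11, 0.028, 0, -0.16, 0, 0.029, -0.16, 0.04, 0, -0.23, 0, 0.038, -0.21, 0.053, 0, -0.3, 0]}}

```text
time: 14.52
eef_pos: [0.5301, -0.0917, 0.2829]
tcp_rot: [0.997, 0.025, 0.067, -0.002]
contact_force: [0.9, 0.5, -1.4]
opening: 0.342
finger_force: 60.0
```

Run:
```python
from h import *
s=ctrl.get_state(); print(s["eef_pos"],s["qpos"],s["contact_force"])
show([.5548,.0172,.271],down(3))
```

```text
[ 0.53010066 -0.09166924  0.28286508] [-0.38700055 -0.13064078  1.9296919   0.06098676  1.22144536  1.1169164 ] [ 0.89921022  0.45450112 -1.41869818]
d [ 0.0282 -0.1075  0.0159] rot [-0.0005 -0.1344 -0.0029] rows 1.796234181861915 0.7201072627506188
```

>>> {"api": "carry_out", "payload": {"deltas": [0.01, -0.04, 0.005, 0, -0.05, 0, 0.02, -0.075, 0.01, 0, -0.1, 0, 0.026, -0.1, 0.015, 0, -0.135, 0, 0.028, -0.108, 0.016, 0, -0.138, 0, 0.028, -0.108, 0.016, 0, -0.138, 0]}}

```text
time: 15.15
eef_pos: [0.5545, 0.0159, 0.2713]
tcp_rot: [1.0, 0.025, -0.001, -0.0]
contact_force: [0.4, -1.0, -2.3]
opening: 0.345
finger_force: 60.0
```

>>> {"api": "carry_out", "payload": {"deltas": [0, 0, 0, 0, 0, 0, 0, 0, 0, 0, 0, 0]}}

```text
time: 15.4
eef_pos: [0.5547, 0.0148, 0.2725]
tcp_rot: [1.0, 0.024, 0.0, -0.0]
contact_force: [-0.7, -0.2, -1.6]
opening: 0.342
finger_force: 60.0
```

```bash
cat > m3.py <<'E'
from h import *
np.set_printoptions(precision=4,suppress=True)
s=ctrl.get_state(); print(s["eef_pos"],s["tcp_rot"],s["contact_force"])
c=s["eef_pos"]; f=[]
for n in("side","top"):
    im,d,K,T=cam(n); np.savez(n+"3.npz",im=im,d=d,K=K,T=T); P=pts(d,K,T)
    m=(d>0)&(np.hypot(P[...,0]-c[0],P[...,1]-c[1])<.04)&(P[...,2]>.085)
    for lo in(c[2]-.145,c[2]-.13,c[2]-.115,c[2]-.085,c[2]-.07,c[2]-.045,c[2]-.03):
        q=P[m&(P[...,2]>lo)&(P[...,2]<lo+.012)]
        if len(q)>3: print(n,"dz%.3f"%(lo-c[2]),len(q),"mid",(q.min(0)+q.max(0))[:2]/2-c[:2],"ext",np.ptp(q,0)[:2])
    for q in("spot","probe_point"):
        for r in ctrl.find_in(n,q)[:2]: print(n,q,r["uv"],round(r["score"],2),ray(r["uv"],.048,K,T)[:2])
    if n=="side":
        im=im.copy(); 
        q=proj([.5548,.0172,.048],K,T)[0]; u,v=q.astype(int); print("model spot px",q)
        cv2.imwrite("pics/hov.png",cv2.resize(im[v-90:v+30,u-60:u+60,::-1],(600,600),interpolation=cv2.INTER_CUBIC))
show([.5548,.0172,c[2]],down(3))
E
python3 m3.py
```

```text
[0.5547 0.0148 0.2725] [ 0.9997  0.0241  0.0001 -0.0001] [-0.6647 -0.2106 -1.5931]
side dz-0.145 14 mid [-0.0031  0.0007] ext [0.0093 0.0056]
side dz-0.130 19 mid [-0.0035 -0.0006] ext [0.0061 0.0069]
side dz-0.115 16 mid [-0.0042  0.0004] ext [0.0044 0.0049]
side dz-0.085 60 mid [-0.0037  0.0002] ext [0.0186 0.02  ]
side dz-0.070 52 mid [-0.0043  0.0017] ext [0.0163 0.0157]
side dz-0.045 92 mid [-0.0039  0.0018] ext [0.0234 0.0287]
side dz-0.030 98 mid [-0.0044  0.0015] ext [0.0238 0.0292]
model spot px [317.6994 266.4942]
top probe_point [335.3, 232.2] 0.32 [ 0.5804 -0.0198]
d [ 0.0001 -0.0017 -0.0001] rot [-0.0003  0.0001 -0.0032] rows 0.027847279768846166 0.01743238448202662
```

View pics/hov.png

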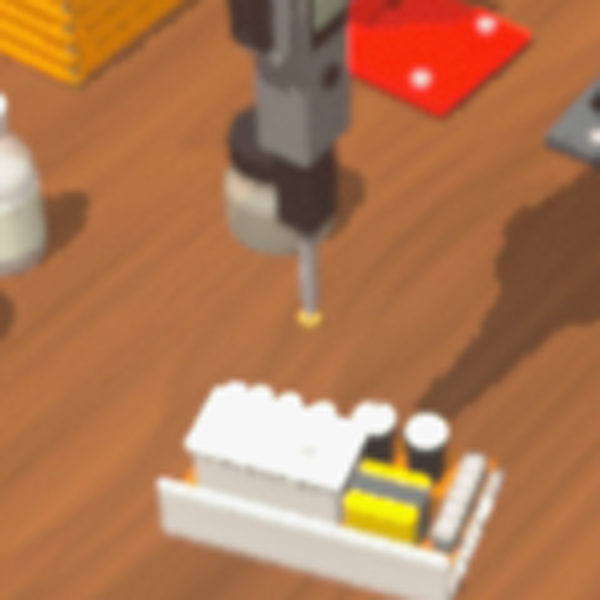

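The crop shows the ring at (309,450), pixel (318.8,266.0), within 1 px of my model's spot. The gold tip is upright above it at (308,320), pixel (318.6,240).

Run:
```python
from h import *
np.set_printoptions(precision=4,suppress=True)
f=np.load("side3.npz"); K,T,im,d=f["K"],f["T"],f["im"].astype(int),f["d"]; P=pts(d,K,T)
print("spot side",ray((318.8,266.1),.048,K,T))
sub=im[232:248,308:330]; y=(sub[...,0]-sub[...,2]>70)&(sub[...,1]>140)&(P[232:248,308:330,2]>.08); v,u=np.where(y); print(len(v),u.mean()+308,v.mean()+232,v.min()+232,v.max()+232,u.min()+308,u.max()+308)
p=P[232:248,308:330][y]; print(p.mean(0),p.min(0),p.max(0))
uv=(u.mean()+308,v.mean()+232); print([ray(uv,z,K,T) for z in(.127,.13)])
```

```text
spot side [0.5536 0.0149 0.048 ]
10 318.5 239.2 238 240 317 320
[0.5512 0.0159 0.1314] [0.5469 0.0127 0.1277] [0.5563 0.0183 0.1332]
[array([0.5541, 0.0124, 0.127 ]), array([0.5521, 0.0148, 0.13  ])]
```

>>> {"api": "carry_out", "payload": {"deltas": [0.003, -0.001, 0.01, 0, 0, 0, 0.003, -0.001, 0.03, 0, 0, 0, 0.003, -0.001, 0.05, 0, 0, 0, 0.003, -0.001, 0.065, 0, 0, 0, 0.003, -0.001, 0.07, 0, 0, 0]}}

```text
time: 16.32
eef_pos: [0.5568, 0.0171, 0.2]
tcp_rot: [1.0, 0.025, -0.002, -0.0]
contact_force: [0.3, 0.0, -1.7]
opening: 0.345
finger_force: 60.0
```

>>> {"api": "carry_out", "payload": {"deltas": [0, 0, 0, 0, 0, 0, 0, 0, 0, 0, 0, 0, 0, 0, 0, 0, 0, 0]}}

```text
time: 16.7
eef_pos: [0.5582, 0.0168, 0.2032]
tcp_rot: [1.0, 0.025, 0.001, -0.0]
contact_force: [-0.3, 0.1, -1.5]
opening: 0.347
finger_force: 60.0
```

Run:
```python
from h import *
np.set_printoptions(precision=4,suppress=True)
s=ctrl.get_state(); print(s["eef_pos"],s["contact_force"],s["qpos"])
im,d,K,T=cam("side"); np.savez("side4.npz",im=im,d=d,K=K,T=T); P=pts(d,K,T)
cv2.imwrite("pics/near.png",cv2.resize(im[236:286,288:348,::-1],(600,500),interpolation=cv2.INTER_CUBIC))
print(ctrl.get_state()["contact_force"])
```

```text
[0.5582 0.0168 0.2032] [-0.3124  0.0853 -1.5335] [-0.1516  0.0549  1.8933  0.0003  1.192   1.3694]
[-0.7562  0.2521 -1.0952]
```

View pics/near.png

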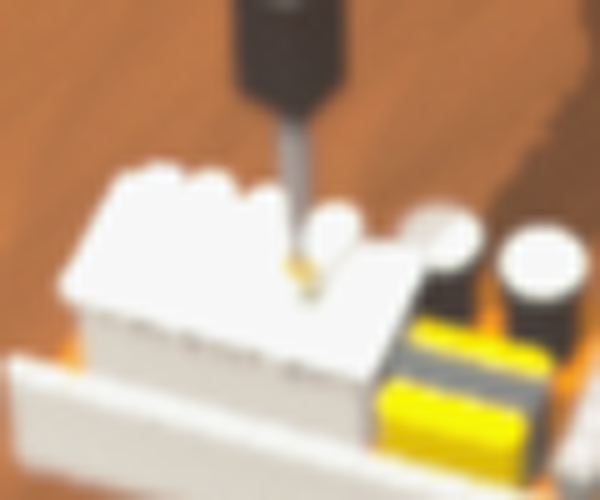

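The ring is at crop (308,292), pixel (318.8,265.2). The tip is about 10 mm above it and in line to within about 1 px, at (300,268). I press down slowly, watching the force.

>>> {"api": "carry_out", "payload": {"deltas": [0, 0.001, 0.002, 0, 0, 0, 0, 0.001, 0.004, 0, 0, 0, 0, 0.001, 0.006, 0, 0, 0, 0, 0.001, 0.007, 0, 0, 0, 0, 0.001, 0.007, 0, 0, 0]}}

```text
time: 17.38
eef_pos: [0.5577, 0.0159, 0.1951]
tcp_rot: [1.0, 0.025, -0.0, -0.0]
contact_force: [0.4, 0.3, -1.5]
opening: 0.348
finger_force: 60.0
```

>>> {"api": "carry_out", "payload": {"deltas": [0, 0, 0.001, 0, 0, 0, 0, 0, 0.002, 0, 0, 0, 0, 0, 0.003, 0, 0, 0, 0, 0, 0.003, 0, 0, 0, 0, 0, 0.003, 0, 0, 0]}}

```text
time: 18.0
eef_pos: [0.5578, 0.0159, 0.1924]
tcp_rot: [1.0, 0.025, -0.0, -0.0]
contact_force: [0.2, -0.2, -0.3]
opening: 0.341
finger_force: 60.0
```

>>> {"api": "carry_out", "payload": {"deltas": [0, 0, 0.001, 0, 0, 0, 0, 0, 0.002, 0, 0, 0, 0, 0, 0.002, 0, 0, 0, 0, 0, 0.002, 0, 0, 0]}}

```text
time: 18.5
eef_pos: [0.5579, 0.0159, 0.1904]
tcp_rot: [1.0, 0.025, -0.0, -0.0]
contact_force: [0.7, 0.5, 0.4]
opening: 0.345
finger_force: 60.1
```

>>> {"api": "carry_out", "payload": {"deltas": [0, 0, 0, 0, 0, 0]}}

```text
time: 18.62
eef_pos: [0.5578, 0.0159, 0.1904]
tcp_rot: [1.0, 0.025, -0.0, -0.0]
contact_force: [-0.0, 0.4, -1.1]
opening: 0.347
finger_force: 60.1
```

>>> {"api": "carry_out", "payload": {"deltas": [0, 0, 0, 0, 0, 0]}}

```text
time: 18.75
eef_pos: [0.5578, 0.0159, 0.1903]
tcp_rot: [1.0, 0.025, -0.0, -0.0]
contact_force: [-0.8, -0.2, -0.1]
opening: 0.345
finger_force: 60.1
```

>>> {"api": "carry_out", "payload": {"deltas": [0, 0, 0, 0, 0, 0]}}

```text
time: 18.88
eef_pos: [0.5578, 0.0159, 0.1903]
tcp_rot: [1.0, 0.025, -0.0, -0.0]
contact_force: [-0.2, -0.3, 0.7]
opening: 0.345
finger_force: 60.1
```

>>> {"api": "carry_out", "payload": {"deltas": [0, 0, 0.001, 0, 0, 0, 0, 0, 0.002, 0, 0, 0, 0, 0, 0.002, 0, 0, 0, 0, 0, 0.002, 0, 0, 0]}}

```text
time: 19.38
eef_pos: [0.5578, 0.0159, 0.1884]
tcp_rot: [1.0, 0.025, -0.0, -0.0]
contact_force: [0.8, -0.7, 0.5]
opening: 0.348
finger_force: 60.1
```

Run:
```python
from h import *
np.set_printoptions(precision=4,suppress=True)
F=[]
for i in range(24):
    im,d,K,T=cam("side"); F.append(ctrl.get_state()["contact_force"])
F=np.array(F); print(F.mean(0),F.std(0)/np.sqrt(len(F)),ctrl.get_state()["eef_pos"])
P=pts(d,K,T); m=(d>0)&(abs(P[...,0]-.6)<.12)&(abs(P[...,1]-.3)<.12)&(P[...,2]>.185); print("cover grip",P[m].mean(0),P[m].max(0))
cv2.imwrite("pics/end.png",np.hstack([cv2.resize(im[236:286,288:348,::-1],(480,400),interpolation=cv2.INTER_CUBIC),cv2.resize(im[200:440,110:270,::-1],(266,400))]))
```

```text
[0.0862 0.3645 1.04  ] [0.1034 0.1147 0.1113] [0.5578 0.0159 0.1883]
cover grip [0.5934 0.3067 0.197 ] [0.6474 0.3253 0.2006]
```

View pics/end.png

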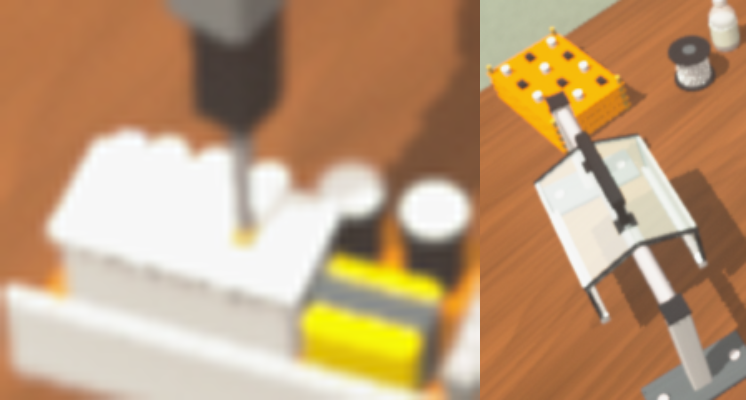

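The tip disc is at crop (245,237), pixel (318.6,265.6), covering the ring. The mean contact force is about 2.6 N, so the spring is in about half way. The cover hangs still on the bar.

```bash
python3 -c "
from plant import ctrl
print(ctrl.sign_off())"
```

```text
the job is handed in; nothing more can be done
None
```

I handed the job in, and no verdict came back: the cover hangs free and still on the bar, and the thermometer is held upright with its tip on the label, spring about half in by my force estimate of roughly 2.6 N.

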